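# Clamp the plinth under the eccentric

### The job

Set the stepped limewood plinth on the plywood holding board, flat and pushed home into the corner of the two metal bars, then turn the clamp knob clockwise until its off-centre disc bears on the plinth and grips it firmly against the long bar for drilling. Nip it up by feel, without ramming the plinth or tightening so hard that the wood dents, let go, and leave the other things on the mat where they are.

Things in the scene. Friction and masses are not known exactly. Their poses are not given: they have to be found in the camera images.
- jig: Plywood holding board, 240 x 220 x 18 mm, fixed on the mat. Origin on its underside, below the middle of a seated plinth; x, y along its edges, z up. On it two cork-faced aluminium bars, 16 mm high (tops 34 mm above the origin), make a corner: the long bar (fence) along x, inner face at y = +35 mm looking to -y; the short bar (end stop) along y, inner face at x = +35 mm looking to -x.
- seat (a point): Point on the board's top face (18 mm above the jig's origin), same axes as the jig: where the middle of the plinth's underside lies when it is home in the corner, touching both bars, its sides parallel to them.
- knob_place (a point): Point fixed to the board (same axes as the jig), 62.2 mm to the -y side of the seat and 66 mm above the jig's origin: the nominal place of the clamp's pivot axis, at the height to grip its black bar knob. The clamp's strap is bolted down through slots along y, so the true pivot stands up to 2 mm nearer to or farther from the fence; that offset is not measured.
- cam (a joint): Angle of the eccentric clamp (rad), 0 to 2.9, growing clockwise from above; friction about 0.05 N m, stays where left. Its knob is an upright bar 40 mm long, 14 mm thick, from 19 mm below knob_place to 11 mm above it; at 0 the bar lies along the jig's x axis, and it turns with the clamp. At 0 the disc's high side points away from the fence (fully open).
- disc_face (a point): Point on the nominal pivot axis, mid-height of the clamp's aluminium disc (15 mm thick, level with the plinth's foot). Radius 24 mm, 6 mm off the pivot: its edge reaches 24 - 6 cos(angle) mm from the pivot towards the fence, and meets a seated plinth at 1.75 to 2.65 rad. The fence's cork gives 1 mm per 45 N, so touch to 25 N takes 5 to 9 degrees; turning torque rises about 0.02 N m per N.
- plinth: Loose stepped plinth of pale limewood, about 0.1 kg: square foot 70 x 70 x 22 mm and on its middle a square column 32 x 32 x 34 mm (56 mm high in all). Origin: centre of the underside; x, y square to its sides; any side may face the fence. The disc must bear with at least 3 N to hold it; it dents over 25 N of the disc, or if rammed on the board or bars with over 40 N.
- plinth_grip (a point): Point on the plinth's axis, 44 mm above its underside, 12 mm below the column's top: where the column may be gripped from above, across either pair of its sides. Same axes as the plinth.
- round_base: Loose turned round base of dark wood, 62 mm across, 20 mm high, origin under its middle. Leave alone.
- paint_pot: Loose paint jar, 38 mm across, 52 mm high, origin under its middle. Leave alone.
- dropper: Loose dropper bottle of paint, 27 mm across, 86 mm high, origin under its middle. Leave alone.
- brush: Loose paint brush, about 150 mm long, lying along its x axis, origin under its middle. Leave alone.

How it is judged:
At the end, for the whole second after the job is handed in: The plinth stands upright and still, flat on the board and within 2.5 mm (and 2 degrees) of home against both bars, with the eccentric disc bearing on it with 3 to 25 N (contact force between cam and plinth between 3 and 25 N and x of plinth in the frame of seat between -0.0025 and 0.0025 m and y of plinth in the frame of seat between -0.0025 and 0.0025 m and z of plinth in the frame of seat below 0.002 m and (angle between the x axis of plinth and the x axis of jig, either way round below 0.035 rad or angle between the x axis of plinth and the y axis of jig, either way round below 0.035 rad) and angle between plinth's own z axis and vertical below 0.04 rad and linear speed of plinth below 0.01 m/s); the robot touches nothing.
It fails at once if the eccentric dents the plinth (more than 25 N) (contact force between cam and plinth above 25 N).
It fails at once if the plinth is rammed into the board or its bars (more than 40 N) (contact force between plinth and jig above 40 N).
It fails at once if another thing on the mat is disturbed (moved more than 15 mm) (distance of any of round_base, paint_pot, dropper, brush from where it was at the start of the episode above 0.015 m).
It also fails if it takes over 70 s, if anything falls off the work surface, if the arm or the gripper's body presses on something with over 40 N, if the wrist force passes 120 N, or if a joint passes its speed limit or range.

### The arm

A 6-joint arm with a two-finger parallel gripper is mounted at the origin on the work surface. World frame = base frame: x ahead of the robot, y to its left, z up, the work surface at z = 0. Lengths are in m, angles in rad, forces in N, time in s.
With the tool pointing down it reaches from about 0.35 to 0.775 m from the base axis. Payload 7.3 kg.
Tool frame: the origin (TCP) lies at the very end of the fingers, on their centre line; the grasp point (between the pads) lies 19 mm behind it; z points along the fingers, y is the direction in which the jaws open and shut (so a half turn about z gives the same grasp; the last joint's range is limited). The gripper opens to 92 mm and grips with 3 to 60 N. Pads are 19 mm wide; open, the fingers measure 130 mm over their backs; the gripper's body (75 mm by 190 mm) begins 47 mm behind the grasp point.
Start: joints at [-1.255, 0.342, 1.524, -0, 1.275, -0.146], TCP at [0.234, -0.47, 0.2] pointing down, gripper open.
Joint ranges: [-2.53, 2.53], [-0.77, 2.02], [0.04, 2.7], [-1, 4.14], [0.28, 2.66], [-3.11, 3.11]. Speed limits (rad/s): [2.57, 2.57, 3.14, 3.14, 3.14, 3.14].

### API

Orientations are given as [roll, pitch, yaw] about the fixed x, y, z axes, in that order (R = Rz(yaw) Ry(pitch) Rx(roll)).
In Python, from cell import robot gives the robot as it stands. The module is installed in compiled form; this text tells all that it offers.
- The arm moves only by the tool carry_out, never from a script. Its argument "series" is a list of rows, each an object with "jaw": the opening in per cent of the stroke, from 0 (shut) to 100 (fully open); "travel": the shift along the tool's x, y, z in units of 60 mm (1.0 is 60 mm), a list of three; "twist": the turn about the tool's z in units of 6 degrees (1.0 is 6 degrees). A call has 1 to 8 rows; each row shifts and turns the commanded pose from where the row before left it, along the tool's axes as they then stand; what a row does not reach is not made up. A row lasts 1/8 s, in which the tool goes at most 62.5 mm and 10.7 degrees, less where a joint would pass 70% of its speed; a pose out of reach is approached as far as the arm can. A call is refused whole if a number of a shift passes 1 or a number of a turn 1, either way. A call with a gripper value outside its range is refused whole. The fingers move at their own pace and stop on an object; "squeeze" is the grip in N (left out, the last holds). Time passes only in rows, so rows that do not move let the fingers close. It gives the time, the measured TCP pose, the force and the opening at its end, in the units of the state.
- robot.observe(): the state, without advancing time (a new reading comes with each control period).
- robot.read_camera(name): name is "scene" or "side" or "wrist"; returns the picture (400x640x3 uint8, blue, green, red); there is no depth.
- robot.calibration(name): a dict with "intrinsics" (3x3 intrinsics, pixels), "cam_to_world" (4x4, takes a point from camera to world coordinates); the wrist camera has in their place "tool_from_camera" (4x4, takes a point from camera to tool coordinates, whose origin is the TCP and whose axes are the flange's). Camera axes: x right, y up, looking along -z (the intrinsics and any distortion apply to the point x, -y, -z); pixel columns grow to the right and rows downward; lengths in m; the calibration is good to about 2 mm. The wrist camera is an equidistant fisheye: a pixel r from the principal point sees the ray r / f radians off the axis. A picture is of the moment at which its call begins: read the wrist's pose just before it. calibration takes no time and is no camera call.
- robot.hand_in(): hands the job in, once; it reports no verdict.
Trained networks look in the newest picture that a camera, given by its name, has taken for a name from the list of things; names that differ only in an ending like _2 or _b are one class to them, and where a whole thing is asked for, a point or a joint stands for the part that bears it (a point fixed in the world has none). Each returns a list of dicts, best first, with "score" (0 to 1); they miss things now and then, are a little off and sometimes report something else, mostly with a low value. They report only what shows in the picture. A call takes as long as a camera call.
- robot.regions_of(camera, query): "pixels" (400x640 bool, what is visible of it) and "xy" ([column, row] in pixels, amid what is visible of it).
The state is a dict: "time": time; "qpos": joint angles; "qvel": joint speeds; "joint_efforts": joint torques, N m; "tool_pos": TCP position; "tool_rot": TCP orientation; "contact_force": force on the tool from outside, world axes, zero at the start; "torque": the same for the moment, N m; "opening": finger opening in m.
Only numpy, scipy, OpenCV 4.12 (cv2) and the standard library are available. Lean on these libraries where they do the work, as an engineer would, in place of code of your own. Each camera call takes 0.05 s, during which the arm holds its last target. There are 200 camera calls.

## Working session

There is one attempt and no reset: what is moved stays moved. The work goes in short steps, Python scripts to look and compute and a tool call to move; the robot and the scene stay as the last step left them, time stands still between calls to the robot, and variables do not carry over. Pictures are saved under pics/ and viewed, about 8 in all and at most 12, crops included, and the job is handed in when it is done.

Besides the shell and the picture viewer there is one more tool, called as name(argument=value, ...), one argument or row to a line, values as JSON. carry_out: Moves the arm, as the interface text tells. Its arguments: {"type":"object","properties":{"series":{"type":"array"},"squeeze":{"type":"number"}},"required":["series"]}

```bash
mkdir -p pics; cat > h.py <<'E'
import numpy as np, cv2
from cell import robot
def ray(cam,px):
    c=robot.calibration(cam); K=np.array(c["intrinsics"]); T=np.array(c["cam_to_world"])
    d=np.linalg.inv(K)@[px[0],px[1],1]; d=T[:3,:3]@[d[0],-d[1],-d[2]]
    return T[:3,3],d
def atz(cam,px,z):
    o,d=ray(cam,px); return o+d*(z-o[2])/d[2]
def proj(cam,P):
    c=robot.calibration(cam); K=np.array(c["intrinsics"]); T=np.array(c["cam_to_world"])
    P=np.atleast_2d(P); q=(P-T[:3,3])@T[:3,:3]; q=q*[1,-1,-1]; q=q@K.T; return q[:,:2]/q[:,2:]
E
python3 - <<'E'
from h import *
np.set_printoptions(precision=4,suppress=True)
for c in("scene","side"):
    im=robot.read_camera(c); cv2.imwrite(f"pics/{c}0.png",im)
    print(c,robot.calibration(c))
    for q in("jig","plinth","cam"):
        r=robot.regions_of(c,q)
        for x in r[:2]: print(c,q,round(x["score"],2),x["xy"],x["pixels"].sum())
print(robot.calibration("wrist"))
print(robot.observe())
E
```

```text
scene {'intrinsics': array([[492.8619,   0.    , 325.3901],
       [  0.    , 492.8619, 203.5552],
       [  0.    ,   0.    ,   1.    ]]), 'cam_to_world': array([[-0.5381, -0.4673,  0.7015,  1.2671],
       [ 0.8429, -0.2994,  0.4471,  0.351 ],
       [ 0.0011,  0.8318,  0.555 ,  0.6032],
       [ 0.    ,  0.    ,  0.    ,  1.    ]])}
scene jig 0.68 [465.5, 261.8] 10120
scene plinth 0.96 [317.7, 187.4] 980
scene cam 0.92 [442.3, 225.7] 717
side {'intrinsics': array([[431.8885,   0.    , 318.6679],
       [  0.    , 431.8885, 200.6141],
       [  0.    ,   0.    ,   1.    ]]), 'cam_to_world': array([[-0.9861,  0.0895, -0.1398,  0.4922],
       [-0.1655, -0.4647,  0.8699,  0.6372],
       [ 0.0129,  0.8809,  0.4731,  0.4638],
       [ 0.    ,  0.    ,  0.    ,  1.    ]])}
side jig 0.6 [336.3, 337.8] 19312
side plinth 0.73 [388.9, 208.0] 979
side cam 0.93 [355.8, 290.9] 1022
side cam 0.74 [293.1, 180.4] 146
{'intrinsics': array([[309.7069,   0.    , 323.4751],
       [  0.    , 309.7069, 202.5379],
       [  0.    ,   0.    ,   1.    ]]), 'tool_from_camera': array([[-0.    ,  0.9576,  0.2881,  0.0782],
       [ 1.    , -0.0001,  0.0005, -0.0016],
       [ 0.0005,  0.2881, -0.9576, -0.1844],
       [ 0.    ,  0.    ,  0.    ,  1.    ]])}
{'time': 0.4, 'qpos': array([-1.255 ,  0.3421,  1.5242, -0.    ,  1.2754, -0.1461]), 'qvel': array([ 0.0006, -0.0017, -0.0015, -0.0006, -0.0022, -0.0007]), 'joint_efforts': array([ -0.0027, -43.0718, -24.4195,   0.0718,   0.0502,  -0.0001]), 'tool_pos': array([ 0.2339, -0.4699,  0.2004]), 'tool_rot': array([-3.1414, -0.    ,  0.4619]), 'contact_force': array([-0.1024,  0.644 , -0.9102]), 'torque': array([-0.0122, -0.0505, -0.0219]), 'opening': 0.0916822541882609}
```

View pics/scene0.png

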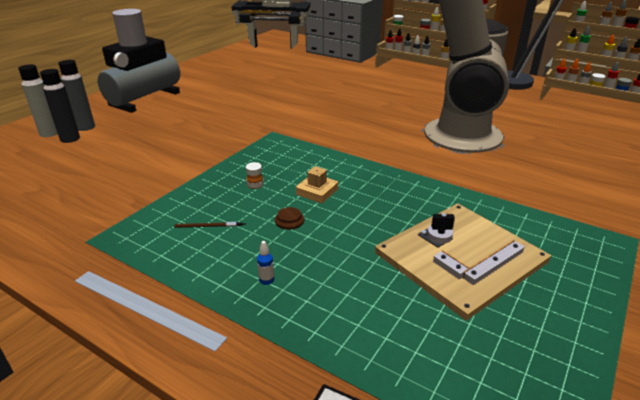

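View pics/side0.png

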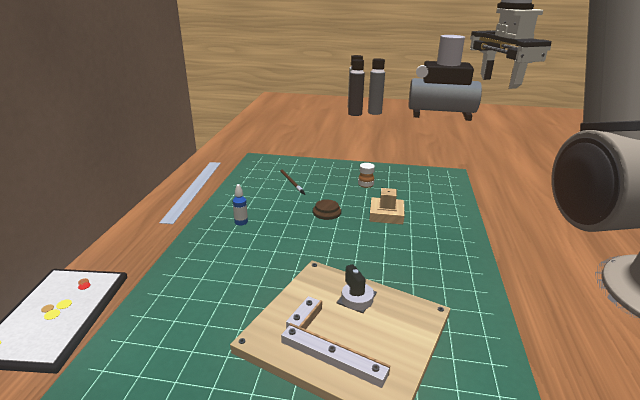

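Scene view: jig at right (corners ≈(459,207),(549,258),(467,312),(377,250)), fence (465,278)–(523,245), end stop (435,258)–(465,272), knob (442,222), plinth (317,187). Side view: board corners (313,263),(450,310),(233,347), knob (355,280), plinth (388,207).

```bash
python3 - <<'E'
from h import *
np.set_printoptions(precision=4,suppress=True)
for c,l in(("scene",[(459,207),(549,258),(467,312),(377,250)]),("side",[(313,263),(450,310),(233,347)])):
    print(c,[atz(c,p,.018)[:2] for p in l])
print("plinth top",atz("scene",(317,170),.056),atz("side",(388,191),.056))
print("knob top",atz("scene",(442,216),.077),atz("side",(353,268),.077))
print("fence scene",atz("scene",(465,272),.034),atz("scene",(520,241),.034),"side",atz("side",(283,331),.034),atz("side",(388,372),.034))
for n,p in dict(pot=[(254,185),(367,184)],base=[(290,224),(326,214)],drop=[(266,282),(240,222)],brush=[(208,225),(292,182)]).items():
    print(n,atz("scene",p[0],0)[:2],atz("side",p[1],0)[:2])
a=cv2.imread("pics/scene0.png")[195:320,365:560]; a=cv2.resize(a,None,fx=4,fy=4,interpolation=cv2.INTER_CUBIC)
cv2.imwrite("pics/c1.png",a)
a=cv2.imread("pics/side0.png")[250:400,225:460]; a=cv2.resize(a,None,fx=3.4,fy=3.4,interpolation=cv2.INTER_CUBIC)
cv2.imwrite("pics/c2.png",a)
E
```

```text
scene [array([0.3859, 0.1249]), array([0.4578, 0.3223]), array([0.6696, 0.2407]), array([0.6075, 0.0454])]
side [array([0.596 , 0.0429]), array([0.3745, 0.1204]), array([0.6679, 0.2459])]
plinth top [ 0.4721 -0.1781  0.056 ] [ 0.4773 -0.1819  0.056 ]
knob top [0.5204 0.1315 0.077 ] [0.5223 0.1229 0.077 ]
fence scene [0.597  0.2093 0.034 ] [0.4577 0.2666 0.034 ] side [0.605  0.2215 0.034 ] [0.4639 0.2643 0.034 ]
pot [ 0.5289 -0.3174] [ 0.527  -0.3229]
base [ 0.6088 -0.1557] [ 0.6037 -0.1586]
drop [ 0.7738 -0.0886] [ 0.7736 -0.0926]
brush [ 0.7031 -0.2965] [ 0.7098 -0.2987]
```

carry_out(
  series=[
    {"jaw":100,"travel":[0.72,-0.32,0],"twist":0},
    {"jaw":100,"travel":[0.72,-0.32,0],"twist":0},
    {"jaw":100,"travel":[0.72,-0.32,0],"twist":0},
    {"jaw":100,"travel":[0.72,-0.32,0],"twist":0},
    {"jaw":100,"travel":[0.72,-0.32,0],"twist":0},
    {"jaw":100,"travel":[0.72,-0.32,0],"twist":0},
    {"jaw":100,"travel":[0.72,-0.32,0],"twist":0},
    {"jaw":100,"travel":[0.72,-0.32,0],"twist":0},
  ],
)

```text
time: 1.4
tool_pos: [0.4758, -0.1773, 0.2006]
tool_rot: [3.141, -0.0, 0.462]
contact_force: [0.7, -0.8, 0.6]
opening: 0.0916
```

```bash
cat >> h.py <<'E'
from scipy.spatial.transform import Rotation as R
def tool(o):
    T=np.eye(4); T[:3,:3]=R.from_euler("xyz",o["tool_rot"]).as_matrix(); T[:3,3]=o["tool_pos"]; return T
def wproj(P,Tc):
    """world points -> wrist pixels; Tc=world from camera"""
    K=np.array(robot.calibration("wrist")["intrinsics"])
    q=(np.atleast_2d(P)-Tc[:3,3])@Tc[:3,:3]*[1,-1,-1]
    r=np.hypot(q[:,0],q[:,1]); th=np.arctan2(r,q[:,2])
    return q[:,:2]/r[:,None]*th[:,None]*K[0,0]+K[:2,2]
def watz(px,z,Tc):
    K=np.array(robot.calibration("wrist")["intrinsics"])
    v=(np.array(px,float)-K[:2,2])/K[0,0]; th=np.hypot(*v)
    d=np.array([*(v/th*np.sin(th)),np.cos(th)]); d=Tc[:3,:3]@(d*[1,-1,-1])
    return Tc[:3,3]+d*(z-Tc[2,3])/d[2]
def wrist(name):
    o=robot.observe(); im=robot.read_camera("wrist"); cv2.imwrite(f"pics/{name}.png",im)
    Tc=tool(o)@np.array(robot.calibration("wrist")["tool_from_camera"]); np.save(f"pics/{name}.npy",Tc)
    return o,im,Tc
E
python3 - <<'E'
from h import *
np.set_printoptions(precision=4,suppress=True)
o,im,Tc=wrist("w1"); print(o["time"],o["tool_pos"],o["tool_rot"])
for x in robot.regions_of("wrist","plinth")[:2]:
    print(x["score"],x["xy"],cv2.minAreaRect(np.argwhere(x["pixels"])[:,::-1].astype(np.float32)))
E
```

```text
1.4 [ 0.4758 -0.1773  0.2006] [ 3.1411 -0.0002  0.4618]
0.8 [321.6, 175.5] ((322.8999938964844, 176.1999969482422), (60.821044921875, 61.26826477050781), 26.56505012512207)
0.36 [104.6, 58.2] ((115.40398406982422, 49.73530960083008), (119.57807922363281, 176.21482849121094), 37.842185974121094)
```

View pics/w1.png

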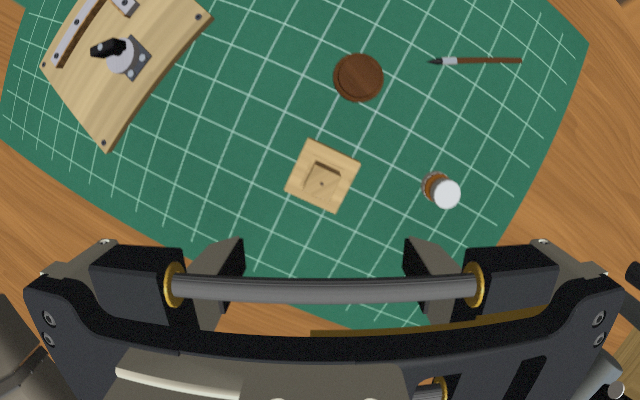

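Wrist view: plinth with foot corners ≈(313,139),(360,159),(337,213),(285,192), column central at (322,177); nearest neighbours: round base (358,77) and pot (440,190); jig at upper left.

```bash
cat >> h.py <<'E'
from scipy.optimize import minimize
def box(a,b,z0,z1): return np.array([[x,y,z] for x in(-a,a) for y in(-b,b) for z in(z0,z1)])
PL=np.vstack([box(.035,.035,0,.022),box(.016,.016,.022,.056)])
def fit_plinth(mask,projf,z0,x0):
    m=mask.astype(np.uint8)
    def cost(p):
        c,s=np.cos(p[2]),np.sin(p[2]); W=PL@np.array([[c,s,0],[-s,c,0],[0,0,1]])+[p[0],p[1],z0]
        q=projf(W); mm=np.zeros((1600,2560),np.uint8)
        for pts in(q[:8],q[8:]):
            cv2.fillConvexPoly(mm,cv2.convexHull(np.round(pts*4+1.5).astype(np.int32)),1)
        mm=cv2.resize(mm.astype(np.float32),(640,400),interpolation=cv2.INTER_AREA)
        return np.abs(mm-m).sum()/m.sum()
    best=min((minimize(cost,[*x0,y],method="Nelder-Mead",options=dict(initial_simplex=[[*x0,y],[x0[0]+.008,x0[1],y],[x0[0],x0[1]+.008,y],[*x0,y+.2]],xatol=1e-5,fatol=1e-4)) for y in(-.6,0,.6)),key=lambda r:r.fun)
    return best.x,best.fun
E
python3 - <<'E'
from h import *
np.set_printoptions(precision=4,suppress=True)
Tc=np.load("pics/w1.npy")
robot.read_camera("wrist");m=robot.regions_of("wrist","plinth")[0]["pixels"]
print(m.sum(),fit_plinth(m,lambda W:wproj(W,Tc),0,(.475,-.18)))
for c in("scene","side"):
    robot.read_camera(c); r=robot.regions_of(c,"plinth")
    if r: print(c,r[0]["score"],fit_plinth(r[0]["pixels"],lambda W:proj(c,W),0,(.475,-.18)))
p=[watz(q,.022,Tc) for q in((313,139),(360,159),(337,213),(285,192))]; print(np.array(p),np.mean(p,0))
E
```

```text
3429 (array([ 0.4731, -0.1763,  0.0181]), np.float64(0.026702391367745697))
scene 0.6 (array([ 0.473 , -0.1781,  0.0049]), np.float64(0.04815149948293692))
side 0.57 (array([ 0.4771, -0.1803, -0.0022]), np.float64(0.05015807392996109))
[[ 0.5113 -0.144   0.022 ]
 [ 0.5149 -0.2043  0.022 ]
 [ 0.4426 -0.2106  0.022 ]
 [ 0.4384 -0.1416  0.022 ]] [ 0.4768 -0.1751  0.022 ]
```

carry_out(
  series=[
    {"jaw":100,"travel":[0,0,0.1],"twist":-1},
    {"jaw":100,"travel":[0,0,0.1],"twist":-1},
    {"jaw":100,"travel":[0,0,0.1],"twist":-1},
    {"jaw":100,"travel":[0,0,0.1],"twist":-1},
    {"jaw":100,"travel":[0,0,0.1],"twist":-1},
    {"jaw":100,"travel":[0,0,0.1],"twist":-1},
    {"jaw":100,"travel":[0,0,0.1],"twist":-1},
    {"jaw":100,"travel":[0,0,0.1],"twist":-1},
  ],
)

```text
time: 2.8
tool_pos: [0.4744, -0.1796, 0.1523]
tool_rot: [3.141, 0.0, 1.301]
contact_force: [-1.1, 0.8, -0.4]
opening: 0.0919
```

carry_out(
  series=[
    {"jaw":100,"travel":[0,0,0.1],"twist":-1},
    {"jaw":100,"travel":[0,0,0.1],"twist":-1},
    {"jaw":100,"travel":[0,0,0.0],"twist":-0.68},
    {"jaw":100,"travel":[0,0,0],"twist":0},
  ],
)

```text
time: 3.3
tool_pos: [0.4745, -0.1794, 0.1405]
tool_rot: [3.142, 0.0, 1.578]
contact_force: [-0.7, 0.6, 0.3]
opening: 0.0919
```

```bash
python3 - <<'E'
from h import *
np.set_printoptions(precision=4,suppress=True)
o,im,Tc=wrist("w2"); print(o["time"],o["tool_pos"],o["tool_rot"],o["qpos"])
r=robot.regions_of("wrist","plinth")
for x in r[:2]: print(x["score"],x["xy"],x["pixels"].sum())
print(fit_plinth(r[0]["pixels"],lambda W:wproj(W,Tc),0,(.475,-.18)))
E
```

```text
3.3 [ 0.4745 -0.1794  0.1405] [3.1416 0.0001 1.5779] [-0.5126  0.3679  1.6635 -0.0001  1.1101 -0.5197]
0.75 [323.9, 183.8] 4790
(array([ 0.4749, -0.1747,  0.0186]), np.float64(0.029684237995824633))
```

carry_out(
  series=[
    {"jaw":100,"travel":[0.066,0,0.5],"twist":-0.1},
    {"jaw":100,"travel":[0,0,0.5],"twist":0},
    {"jaw":100,"travel":[0,0,0.5],"twist":0},
    {"jaw":100,"travel":[0,0,0.29],"twist":0},
    {"jaw":100,"travel":[0,0,0.09],"twist":0},
    {"jaw":100,"travel":[0,0,0],"twist":0},
  ],
)

```text
time: 4.15
tool_pos: [0.475, -0.1748, 0.0279]
tool_rot: [3.141, 0.0, 1.59]
contact_force: [-0.2, 0.3, -0.2]
opening: 0.092
```

carry_out(
  series=[
    {"jaw":20,"travel":[0,0,0],"twist":0},
    {"jaw":20,"travel":[0,0,0],"twist":0},
    {"jaw":20,"travel":[0,0,0],"twist":0},
    {"jaw":20,"travel":[0,0,0],"twist":0},
    {"jaw":20,"travel":[0,0,0],"twist":0},
    {"jaw":20,"travel":[0,0,0],"twist":0},
  ],
  squeeze=15,
)

```text
time: 4.9
tool_pos: [0.4749, -0.1746, 0.0276]
tool_rot: [-3.142, 0.0, 1.591]
contact_force: [0.2, -0.2, -0.4]
opening: 0.0367
```

carry_out(
  series=[
    {"jaw":20,"travel":[0,0,0],"twist":0},
    {"jaw":20,"travel":[0,0,0],"twist":0},
    {"jaw":20,"travel":[0,0,0],"twist":0},
    {"jaw":20,"travel":[0,0,-0.1],"twist":0},
    {"jaw":20,"travel":[0,0,-0.5],"twist":0},
    {"jaw":20,"travel":[0,0,-0.8],"twist":0},
    {"jaw":20,"travel":[0,0,-0.8],"twist":0},
    {"jaw":20,"travel":[0,0,0],"twist":0},
  ],
)

```text
time: 5.9
tool_pos: [0.4768, -0.1756, 0.1636]
tool_rot: [3.135, 0.004, 1.591]
contact_force: [-0.3, -0.6, -1.4]
opening: 0.0318
```

carry_out(
  series=[
    {"jaw":20,"travel":[0.69,0.12,0],"twist":0},
    {"jaw":20,"travel":[0.69,0.12,0],"twist":0},
    {"jaw":20,"travel":[0.69,0.12,0],"twist":0},
    {"jaw":20,"travel":[0.69,0.12,0],"twist":0},
    {"jaw":20,"travel":[0.69,0.12,0],"twist":0},
    {"jaw":20,"travel":[0.69,0.12,0],"twist":0},
    {"jaw":20,"travel":[0.69,0.12,0],"twist":0},
    {"jaw":20,"travel":[0.69,0.12,0],"twist":0},
  ],
)

```text
time: 6.9
tool_pos: [0.5252, 0.1589, 0.1584]
tool_rot: [-3.139, 0.001, 1.591]
contact_force: [-0.3, 0.8, -0.6]
opening: 0.0314
```

carry_out(
  series=[
    {"jaw":20,"travel":[0,0,0],"twist":0.9},
    {"jaw":20,"travel":[0,0,0],"twist":0.9},
    {"jaw":20,"travel":[0,0,0],"twist":0.9},
    {"jaw":20,"travel":[0,0,0],"twist":0.9},
    {"jaw":20,"travel":[0,0,0],"twist":0},
    {"jaw":20,"travel":[0,0,0],"twist":0},
  ],
)

```text
time: 7.65
tool_pos: [0.5255, 0.1576, 0.159]
tool_rot: [-3.141, 0.001, 1.215]
contact_force: [0.1, -0.3, -1.1]
opening: 0.032
```

```bash
python3 - <<'E'
from h import *
np.set_printoptions(precision=4,suppress=True)
o,im,Tc=wrist("w3"); print(o["time"],o["tool_pos"],o["tool_rot"],o["contact_force"])
r=robot.regions_of("wrist","plinth")
for x in r[:2]: print(x["score"],x["xy"],x["pixels"].sum())
E
```

```text
7.65 [0.5255 0.1576 0.159 ] [-3.1407  0.0007  1.2155] [ 0.0961 -0.2783 -1.1265]
0.92 [322.8, 217.0] 8854
```

View pics/w3.png

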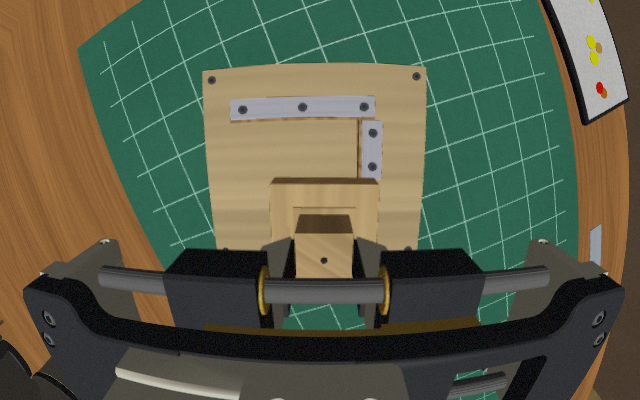

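```bash
python3 - <<'E'
from h import *
a=cv2.imread("pics/w3.png")[85:190,220:400]; a=cv2.resize(a,None,fx=4.4,fy=4.4,interpolation=cv2.INTER_CUBIC)
cv2.imwrite("pics/c3.png",a)
im=cv2.imread("pics/w3.png").astype(int)
for c in(250,300,340): print(c,[tuple(im[r,c]) for r in range(92,128)][18:])
for r in(130,150,170): print(r,[tuple(im[r,c]) for c in range(352,368)])
E
```

```text
250 [(np.int64(170), np.int64(163), np.int64(163)), (np.int64(168), np.int64(160), np.int64(160)), (np.int64(167), np.int64(160), np.int64(160)), (np.int64(170), np.int64(162), np.int64(162)), (np.int64(165), np.int64(158), np.int64(158)), (np.int64(166), np.int64(157), np.int64(156)), (np.int64(168), np.int64(160), np.int64(159)), (np.int64(170), np.int64(163), np.int64(163)), (np.int64(170), np.int64(169), np.int64(169)), (np.int64(134), np.int64(147), np.int64(160)), (np.int64(77), np.int64(117), np.int64(146)), (np.int64(83), np.int64(123), np.int64(151)), (np.int64(97), np.int64(137), np.int64(161)), (np.int64(114), np.int64(152), np.int64(170)), (np.int64(111), np.int64(149), np.int64(169)), (np.int64(111), np.int64(148), np.int64(167)), (np.int64(106), np.int64(146), np.int64(165)), (np.int64(110), np.int64(148), np.int64(167))]
300 [(np.int64(89), np.int64(82), np.int64(79)), (np.int64(141), np.int64(133), np.int64(132)), (np.int64(160), np.int64(152), np.int64(152)), (np.int64(165), np.int64(159), np.int64(158)), (np.int64(169), np.int64(162), np.int64(162)), (np.int64(171),
[... 2990 characters left out ...]
, (np.int64(109), np.int64(149), np.int64(170)), (np.int64(110), np.int64(151), np.int64(171)), (np.int64(114), np.int64(152), np.int64(170)), (np.int64(107), np.int64(146), np.int64(164)), (np.int64(39), np.int64(59), np.int64(75)), (np.int64(65), np.int64(103), np.int64(132)), (np.int64(80), np.int64(124), np.int64(157)), (np.int64(83), np.int64(125), np.int64(156)), (np.int64(115), np.int64(129), np.int64(147)), (np.int64(162), np.int64(153), np.int64(154)), (np.int64(163), np.int64(156), np.int64(156)), (np.int64(168), np.int64(161), np.int64(161)), (np.int64(167), np.int64(159), np.int64(158)), (np.int64(170), np.int64(159), np.int64(161)), (np.int64(171), np.int64(163), np.int64(164))]
```

View pics/c3.png

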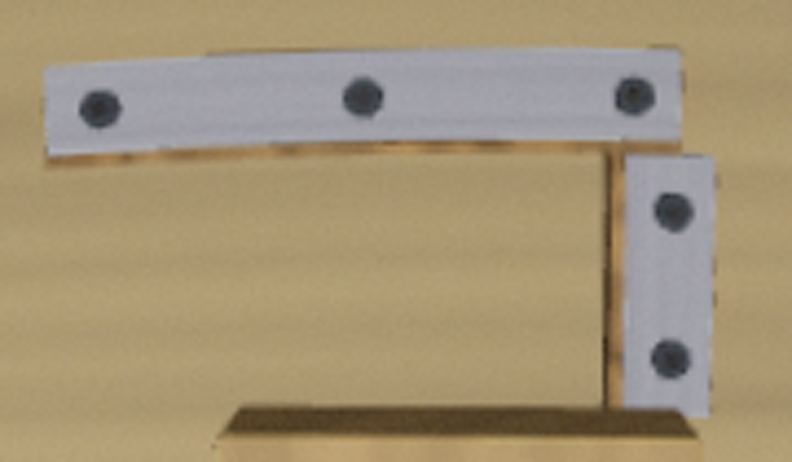

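```bash
python3 - <<'E'
from h import *
np.set_printoptions(precision=4,suppress=True)
Tc=np.load("pics/w3.npy"); o=robot.observe(); T=tool(o)
def J(p): return (np.linalg.inv(T)@[*p,1])[:3]
print("cam in world",Tc[:3,3])
F=np.array([watz(q,.034,Tc) for q in((235,122.9),(250,122.2),(300,119.7),(340,119.3))])
print("fence world",F,"yaw",np.arctan2(*(F[0]-F[-1])[[1,0]])-np.pi)
for z,cs in((.034,(358.4,358.4,357.6)),(.018,(356.5,356.4,356.5))):
    S=np.array([watz(q,z,Tc) for q in zip(cs,(130,150,170))]); print("stop",S,np.arctan2(*(S[0]-S[-1])[[1,0]])-np.pi/2)
    fy=np.polyfit(F[:,0],F[:,1],1)
# screws on board corners z=.018
B=[watz(q,.018,Tc) for q in((211,79),(416,75),(408,250),(225,250))]; print("screws",np.array(B))
r=robot.regions_of("wrist","plinth")[0]["pixels"]
for z0 in(.131,):
    x,f=fit_plinth(r,lambda W:wproj(W,Tc),z0,tuple(T[:2,3])); print("plinth",x,f, "tool yaw",o["tool_rot"][2]-np.pi/2,"in tool",J([*x[:2],z0]))
# direct corners of the foot top near edge
E
```

```text
cam in world [0.5521 0.2325 0.3434]
fence world [[0.4647 0.2555 0.034 ]
 [0.4795 0.25   0.034 ]
 [0.5275 0.2334 0.034 ]
 [0.5647 0.2199 0.034 ]] yaw -0.34149033130193995
stop [[0.5783 0.2037 0.034 ]
 [0.5716 0.1846 0.034 ]
 [0.5641 0.1654 0.034 ]] -0.3553055739924629
stop [[0.5778 0.2029 0.018 ]
 [0.5706 0.1828 0.018 ]
 [0.5637 0.1624 0.018 ]] -0.336266226477105
screws [[0.4527 0.3126 0.018 ]
 [0.6587 0.2387 0.018 ]
 [0.5917 0.0501 0.018 ]
 [0.3859 0.1258 0.018 ]]
plinth [ 0.5245  0.1575 -0.3586] 0.24582109780889994 tool yaw -0.35596966791909246 in tool [-0.0005 -0.001   0.0283]
```

carry_out(
  series=[
    {"jaw":20,"travel":[0.28,-0.05,0],"twist":-0.11},
    {"jaw":20,"travel":[0.285,-0.05,0],"twist":0},
    {"jaw":20,"travel":[0,0,0.4],"twist":0},
    {"jaw":20,"travel":[0,0,0.5],"twist":0},
    {"jaw":20,"travel":[0,0,0.4],"twist":0},
    {"jaw":20,"travel":[0,0,0.15],"twist":0},
    {"jaw":20,"travel":[0,0,0],"twist":0},
    {"jaw":20,"travel":[0,0,0],"twist":0},
  ],
)

```text
time: 8.8
tool_pos: [0.5327, 0.1921, 0.0737]
tool_rot: [3.14, -0.001, 1.225]
contact_force: [0.4, 0.3, -0.7]
opening: 0.0312
```

```bash
python3 - <<'E'
from h import *
np.set_printoptions(precision=4,suppress=True)
o,im,Tc=wrist("w4"); print(o["time"],o["tool_pos"],o["tool_rot"],o["contact_force"])
yaw=-.344; c,s=np.cos(yaw),np.sin(yaw); print("jig xy rel seat",np.array([[c,s],[-s,c]])@(o["tool_pos"][:2]-[.5371,.1926]))
def W(p): return np.array([.5371+c*p[0]-s*p[1],.1926+s*p[0]+c*p[1],p[2]])
v=im.copy()
for a,b in(((-.06,.035,.034),(.035,.035,.034)),((.035,.035,.034),(.035,-.03,.034))):
    q=wproj([W(np.array(a)*(1-t)+np.array(b)*t) for t in np.linspace(0,1,20)],Tc); cv2.polylines(v,[np.round(q).astype(int)],False,(0,0,255),1)
v=cv2.resize(v[40:300,160:480],None,fx=2.3,fy=2.3,interpolation=cv2.INTER_CUBIC); cv2.imwrite("pics/w4c.png",v)
E
```

```text
8.8 [0.5327 0.1921 0.0737] [ 3.1398 -0.0011  1.2255] [ 0.4084  0.2871 -0.6739]
jig xy rel seat [-0.004 -0.002]
```

View pics/w4c.png

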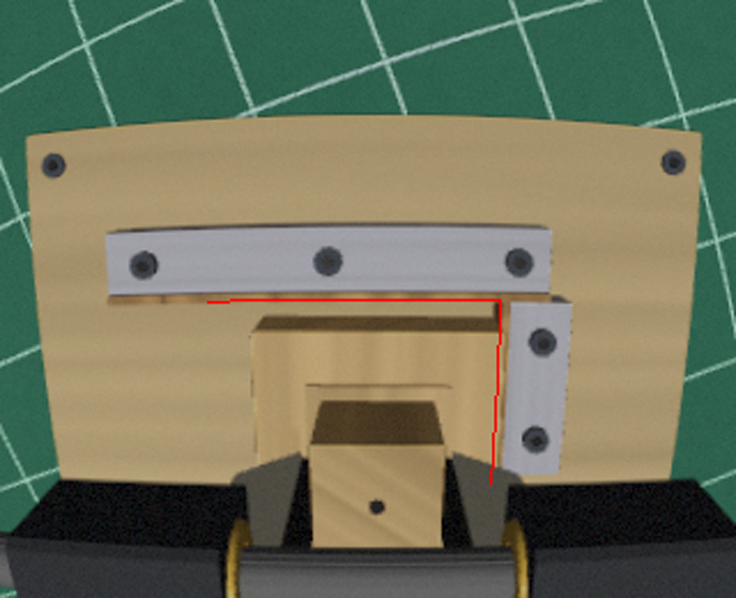

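Crop of the wrist view: fence and stop cork edges coincide with my red model lines; held plinth foot's fence-side top edge runs (252,333)–(503,332) in the crop, clear of both bars.

```bash
python3 - <<'E'
from h import *
np.set_printoptions(precision=4,suppress=True)
Tc=np.load("pics/w4.npy")
yaw=-.344; c,s=np.cos(yaw),np.sin(yaw)
for q,z in(((252,333),.0677),((503,332),.0677),((265,317.5),.0457),((500,317.5),.0457)):
    p=watz((q[0]/2.3+160-.28,q[1]/2.3+40-.28),z+.0005,Tc); print(np.array([[c,s],[-s,c]])@(p[:2]-[.5371,.1926]))
E
```

```text
[-0.0396  0.0323]
[0.0299 0.0324]
[-0.0392  0.0319]
[0.0328 0.0318]
```

carry_out(
  series=[
    {"jaw":20,"travel":[0,0,0.14],"twist":0},
    {"jaw":20,"travel":[0,0,0.14],"twist":0},
    {"jaw":20,"travel":[0,0,0.13],"twist":0},
    {"jaw":20,"travel":[0,0,0],"twist":0},
    {"jaw":20,"travel":[0,0,0.01],"twist":0},
    {"jaw":20,"travel":[0,0,0],"twist":0},
  ],
)

```text
time: 9.6
tool_pos: [0.5321, 0.1916, 0.0476]
tool_rot: [3.141, -0.0, 1.225]
contact_force: [0.6, 0.1, -1.1]
opening: 0.0315
```

carry_out(
  series=[
    {"jaw":20,"travel":[0,0,0.01],"twist":0},
    {"jaw":20,"travel":[0,0,0],"twist":0},
  ],
)

```text
time: 9.85
tool_pos: [0.5319, 0.1916, 0.0469]
tool_rot: [3.141, 0.0, 1.225]
contact_force: [0.3, 0.0, -1.2]
opening: 0.0314
```

carry_out(
  series=[
    {"jaw":20,"travel":[0,0,0.01],"twist":0},
    {"jaw":20,"travel":[0,0,0],"twist":0},
  ],
)

```text
time: 10.1
tool_pos: [0.5319, 0.1916, 0.0462]
tool_rot: [3.142, 0.0, 1.225]
contact_force: [0.4, -0.1, -1.2]
opening: 0.0318
```

carry_out(
  series=[
    {"jaw":20,"travel":[0,0,0.01],"twist":0},
    {"jaw":20,"travel":[0,0,0],"twist":0},
  ],
)

```text
time: 10.35
tool_pos: [0.532, 0.1917, 0.0456]
tool_rot: [3.141, -0.0, 1.225]
contact_force: [0.2, 0.6, -0.5]
opening: 0.0315
```

carry_out(
  series=[
    {"jaw":20,"travel":[0,0,0.005],"twist":0},
    {"jaw":20,"travel":[0,0,0],"twist":0},
  ],
)

```text
time: 10.6
tool_pos: [0.5321, 0.1916, 0.0455]
tool_rot: [3.141, -0.0, 1.225]
contact_force: [0.5, 0.0, 1.3]
opening: 0.0317
```

carry_out(
  series=[
    {"jaw":20,"travel":[0,0.017,0],"twist":0},
    {"jaw":20,"travel":[0,0.017,0],"twist":0},
    {"jaw":20,"travel":[0,0,0],"twist":0},
  ],
)

```text
time: 10.98
tool_pos: [0.5332, 0.1912, 0.0455]
tool_rot: [-3.14, 0.0, 1.225]
contact_force: [-3.9, 1.2, 5.2]
opening: 0.0318
```

carry_out(
  series=[
    {"jaw":20,"travel":[0,0.01,0],"twist":0},
    {"jaw":20,"travel":[0,0,0],"twist":0},
  ],
)

```text
time: 11.22
tool_pos: [0.5337, 0.1909, 0.0455]
tool_rot: [-3.14, 0.0, 1.225]
contact_force: [-4.0, 1.5, 5.0]
opening: 0.0315
```

carry_out(
  series=[
    {"jaw":20,"travel":[0,0.01,0],"twist":0},
    {"jaw":20,"travel":[0,0,0],"twist":0},
  ],
)

```text
time: 11.48
tool_pos: [0.5342, 0.1907, 0.0455]
tool_rot: [-3.14, 0.0, 1.225]
contact_force: [-4.9, 0.5, 5.9]
opening: 0.032
```

carry_out(
  series=[
    {"jaw":20,"travel":[0,0.01,0],"twist":0},
    {"jaw":20,"travel":[0,0,0],"twist":0},
  ],
)

```text
time: 11.72
tool_pos: [0.5348, 0.1905, 0.0455]
tool_rot: [-3.14, 0.0, 1.225]
contact_force: [-4.1, 0.9, 5.1]
opening: 0.032
```

carry_out(
  series=[
    {"jaw":20,"travel":[0,0.01,0],"twist":0},
    {"jaw":20,"travel":[0,0,0],"twist":0},
  ],
)

```text
time: 11.98
tool_pos: [0.5353, 0.1903, 0.0455]
tool_rot: [-3.14, 0.0, 1.225]
contact_force: [-4.6, 1.8, 5.0]
opening: 0.0318
```

carry_out(
  series=[
    {"jaw":20,"travel":[0,0.01,0],"twist":0},
    {"jaw":20,"travel":[0,0,0],"twist":0},
  ],
)

```text
time: 12.22
tool_pos: [0.5359, 0.1901, 0.0455]
tool_rot: [-3.14, 0.0, 1.225]
contact_force: [-3.8, 2.1, 5.1]
opening: 0.0322
```

carry_out(
  series=[
    {"jaw":20,"travel":[0,0.01,0],"twist":0},
    {"jaw":20,"travel":[0,0,0],"twist":0},
  ],
)

```text
time: 12.48
tool_pos: [0.5364, 0.1899, 0.0455]
tool_rot: [-3.14, 0.0, 1.225]
contact_force: [-5.0, 0.9, 6.3]
opening: 0.0317
```

carry_out(
  series=[
    {"jaw":20,"travel":[0,0.01,0],"twist":0},
    {"jaw":20,"travel":[0,0,0],"twist":0},
  ],
)

```text
time: 12.72
tool_pos: [0.5369, 0.1897, 0.0454]
tool_rot: [-3.14, 0.0, 1.225]
contact_force: [-4.5, 2.2, 6.4]
opening: 0.0314
```

carry_out(
  series=[
    {"jaw":20,"travel":[0,0.01,0],"twist":0},
    {"jaw":20,"travel":[0,0,0],"twist":0},
  ],
)

```text
time: 12.98
tool_pos: [0.5369, 0.1897, 0.0455]
tool_rot: [-3.139, 0.001, 1.225]
contact_force: [-5.9, 2.9, 7.2]
opening: 0.0317
```

carry_out(
  series=[
    {"jaw":20,"travel":[0.01,0,0],"twist":0},
    {"jaw":20,"travel":[0.01,0,0],"twist":0},
    {"jaw":20,"travel":[0,0,0],"twist":0},
  ],
)

```text
time: 13.35
tool_pos: [0.5369, 0.1898, 0.0455]
tool_rot: [-3.139, 0.003, 1.226]
contact_force: [-7.9, -3.5, 9.5]
opening: 0.0316
```

carry_out(
  series=[
    {"jaw":20,"travel":[0.01,0,0],"twist":0},
    {"jaw":20,"travel":[0,0,0],"twist":0},
  ],
)

```text
time: 13.6
tool_pos: [0.5369, 0.1899, 0.0455]
tool_rot: [-3.138, 0.004, 1.226]
contact_force: [-8.8, -4.1, 9.7]
opening: 0.0319
```

carry_out(
  series=[
    {"jaw":20,"travel":[0.01,0,0],"twist":0},
    {"jaw":20,"travel":[0,0,0],"twist":0},
  ],
)

```text
time: 13.85
tool_pos: [0.5371, 0.1901, 0.0456]
tool_rot: [-3.138, 0.004, 1.226]
contact_force: [-9.3, -5.3, 11.2]
opening: 0.0314
```

carry_out(
  series=[
    {"jaw":20,"travel":[0,-0.007,-0.01],"twist":0},
    {"jaw":20,"travel":[0,0,0],"twist":0},
  ],
)

```text
time: 14.1
tool_pos: [0.5372, 0.1904, 0.0459]
tool_rot: [-3.139, 0.003, 1.226]
contact_force: [-6.4, -4.5, 8.3]
opening: 0.0318
```

carry_out(
  series=[
    {"jaw":20,"travel":[0,0,-0.005],"twist":0},
    {"jaw":20,"travel":[0,0,0],"twist":0},
  ],
)

```text
time: 14.35
tool_pos: [0.5371, 0.1905, 0.0459]
tool_rot: [-3.139, 0.003, 1.226]
contact_force: [-5.5, -3.7, 5.4]
opening: 0.0317
```

carry_out(
  series=[
    {"jaw":20,"travel":[0.01,0,-0.005],"twist":0},
    {"jaw":20,"travel":[0,0,0],"twist":0},
  ],
)

```text
time: 14.6
tool_pos: [0.5373, 0.1909, 0.0462]
tool_rot: [-3.139, 0.004, 1.226]
contact_force: [-5.8, -4.2, 4.7]
opening: 0.0316
```

carry_out(
  series=[
    {"jaw":20,"travel":[0.01,0,0],"twist":0},
    {"jaw":20,"travel":[0,0,0],"twist":0},
  ],
)

```text
time: 14.85
tool_pos: [0.5375, 0.1912, 0.0464]
tool_rot: [-3.139, 0.004, 1.226]
contact_force: [-5.3, -5.8, 6.4]
opening: 0.0322
```

carry_out(
  series=[
    {"jaw":20,"travel":[0.01,0,0],"twist":0},
    {"jaw":20,"travel":[0,0,0],"twist":0},
  ],
)

```text
time: 15.1
tool_pos: [0.5376, 0.1916, 0.0465]
tool_rot: [-3.139, 0.004, 1.226]
contact_force: [-6.9, -5.7, 7.9]
opening: 0.0315
```

carry_out(
  series=[
    {"jaw":39,"travel":[0,0,0],"twist":0},
    {"jaw":39,"travel":[0,0,0],"twist":0},
    {"jaw":39,"travel":[0,0,0],"twist":0},
    {"jaw":39,"travel":[0,0,0],"twist":0},
  ],
)

```text
time: 15.6
tool_pos: [0.5395, 0.1934, 0.0464]
tool_rot: [3.141, 0.0, 1.225]
contact_force: [0.5, 0.3, 0.0]
opening: 0.0356
```

```bash
python3 - <<'E'
from h import *
np.set_printoptions(precision=4,suppress=True)
o,im,Tc=wrist("w5"); print(o["time"],o["tool_pos"],o["tool_rot"],o["contact_force"],o["opening"])
yaw=-.344; c,s=np.cos(yaw),np.sin(yaw); print("jig xy rel seat",np.array([[c,s],[-s,c]])@(o["tool_pos"][:2]-[.5371,.1926]))
v=cv2.resize(im[90:240,210:430],None,fx=3.6,fy=3.6,interpolation=cv2.INTER_CUBIC); cv2.imwrite("pics/w5c.png",v)
E
```

```text
15.6 [0.5395 0.1934 0.0464] [3.1414 0.     1.2253] [0.5409 0.3442 0.0101] 0.03560447677018708
jig xy rel seat [0.002  0.0016]
```

View pics/w5c.png

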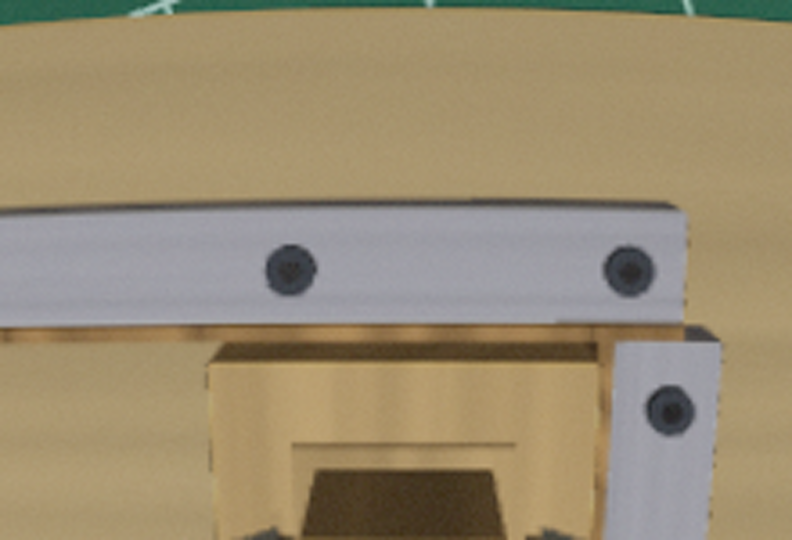

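```bash
python3 - <<'E'
from h import *
np.set_printoptions(precision=4,suppress=True)
Tc=np.load("pics/w5.npy")
yaw=-.344; c,s=np.cos(yaw),np.sin(yaw)
f=lambda q,z:np.array([[c,s],[-s,c]])@(watz((q[0]/3.6+210-.36,q[1]/3.6+90-.36),z,Tc)[:2]-[.5371,.1926])
for q,z in(((212,363),.04),((400,362),.04),((597,361),.04),((40,342),.034),((200,342),.034),((400,341.5),.034),((600,343),.034),((209,430),.04),((209,520),.04),((597,400),.04),((598,400),.034),((596,470),.034)): print(q,z,f(q,z))
E
```

```text
(212, 363) 0.04 [-0.0345  0.0317]
(400, 362) 0.04 [-0.0009  0.0317]
(597, 361) 0.04 [0.0342 0.0319]
(40, 342) 0.034 [-0.0688  0.0345]
(200, 342) 0.034 [-0.0377  0.0341]
(400, 341.5) 0.034 [-0.0009  0.034 ]
(600, 343) 0.034 [0.0357 0.0338]
(209, 430) 0.04 [-0.0357  0.0191]
(209, 520) 0.04 [-0.0368  0.0014]
(597, 400) 0.04 [0.0345 0.0246]
(598, 400) 0.034 [0.0358 0.0229]
(596, 470) 0.034 [0.0361 0.009 ]
```

carry_out(
  series=[
    {"jaw":39,"travel":[-0.03,-0.025,0],"twist":0},
    {"jaw":39,"travel":[0,0,0],"twist":0},
    {"jaw":20,"travel":[0,0,0],"twist":0},
    {"jaw":20,"travel":[0,0,0],"twist":0},
    {"jaw":20,"travel":[0,0,0],"twist":0},
    {"jaw":20,"travel":[0,0,-0.01],"twist":0},
    {"jaw":20,"travel":[0,0,0],"twist":0},
  ],
  squeeze=12,
)

```text
time: 16.52
tool_pos: [0.5372, 0.1922, 0.047]
tool_rot: [-3.141, 0.0, 1.225]
contact_force: [-0.6, 0.3, -0.7]
opening: 0.0319
```

carry_out(
  series=[
    {"jaw":20,"travel":[0.01,0,0],"twist":0},
    {"jaw":20,"travel":[0,0,0],"twist":0},
  ],
)

```text
time: 16.77
tool_pos: [0.5375, 0.1928, 0.047]
tool_rot: [-3.142, 0.0, 1.225]
contact_force: [-0.2, -0.4, -1.6]
opening: 0.0318
```

Lifted clear and free (weight only). Continue toward the fence.

carry_out(
  series=[
    {"jaw":20,"travel":[0.01,0,0],"twist":0},
    {"jaw":20,"travel":[0,0,0],"twist":0},
  ],
)

```text
time: 17.02
tool_pos: [0.5378, 0.1933, 0.0471]
tool_rot: [3.142, 0.0, 1.225]
contact_force: [0.3, 0.1, -1.5]
opening: 0.0316
```

carry_out(
  series=[
    {"jaw":20,"travel":[0.01,0,0],"twist":0},
    {"jaw":20,"travel":[0,0,0],"twist":0},
  ],
)

```text
time: 17.27
tool_pos: [0.538, 0.1939, 0.0471]
tool_rot: [3.141, 0.0, 1.225]
contact_force: [-0.0, 0.1, -0.8]
opening: 0.0317
```

carry_out(
  series=[
    {"jaw":20,"travel":[0.01,0,0],"twist":0},
    {"jaw":20,"travel":[0,0,0],"twist":0},
  ],
)

```text
time: 17.52
tool_pos: [0.5382, 0.1944, 0.0471]
tool_rot: [3.142, 0.0, 1.225]
contact_force: [-0.7, -0.4, -1.6]
opening: 0.0318
```

carry_out(
  series=[
    {"jaw":20,"travel":[0.01,0,0],"twist":0},
    {"jaw":20,"travel":[0,0,0],"twist":0},
  ],
)

```text
time: 17.77
tool_pos: [0.5383, 0.1948, 0.0471]
tool_rot: [-3.142, 0.001, 1.225]
contact_force: [-0.8, -2.0, -0.2]
opening: 0.0314
```

carry_out(
  series=[
    {"jaw":20,"travel":[0.007,0,0],"twist":0},
    {"jaw":20,"travel":[0,0,0],"twist":0},
  ],
)

```text
time: 18.02
tool_pos: [0.5384, 0.1951, 0.0472]
tool_rot: [-3.142, 0.001, 1.225]
contact_force: [-1.4, -3.6, 0.7]
opening: 0.032
```

carry_out(
  series=[
    {"jaw":20,"travel":[0.007,0,0],"twist":0},
    {"jaw":20,"travel":[0,0,0],"twist":0},
  ],
)

```text
time: 18.27
tool_pos: [0.5385, 0.1953, 0.0473]
tool_rot: [3.142, 0.001, 1.225]
contact_force: [-0.8, -5.1, 2.6]
opening: 0.0315
```

carry_out(
  series=[
    {"jaw":20,"travel":[-0.005,0.008,0],"twist":0},
    {"jaw":20,"travel":[0,0,0],"twist":0},
  ],
)

```text
time: 18.52
tool_pos: [0.5386, 0.1952, 0.047]
tool_rot: [-3.141, 0.001, 1.225]
contact_force: [-3.9, -3.7, 2.2]
opening: 0.032
```

carry_out(
  series=[
    {"jaw":20,"travel":[0,0.008,0],"twist":0},
    {"jaw":20,"travel":[0,0,0],"twist":0},
  ],
)

```text
time: 18.77
tool_pos: [0.5387, 0.1951, 0.047]
tool_rot: [-3.14, 0.001, 1.225]
contact_force: [-3.8, -3.5, 3.9]
opening: 0.0317
```

carry_out(
  series=[
    {"jaw":20,"travel":[0,0,0.008],"twist":0},
    {"jaw":40,"travel":[0,0,0],"twist":0},
    {"jaw":45,"travel":[0,0,0],"twist":0},
    {"jaw":45,"travel":[0,0,0],"twist":0},
    {"jaw":45,"travel":[0,0,0],"twist":0},
  ],
)

```text
time: 19.4
tool_pos: [0.5396, 0.1954, 0.0466]
tool_rot: [3.141, -0.0, 1.225]
contact_force: [0.4, 0.2, 0.2]
opening: 0.0411
```

carry_out(
  series=[
    {"jaw":45,"travel":[0,0,-0.3],"twist":0},
    {"jaw":45,"travel":[0,0,-0.7],"twist":0},
    {"jaw":45,"travel":[0,0,-0.5],"twist":0},
    {"jaw":45,"travel":[0,0,0],"twist":0},
  ],
)

```text
time: 19.9
tool_pos: [0.5411, 0.1956, 0.1391]
tool_rot: [3.137, -0.003, 1.225]
contact_force: [0.1, 0.3, -0.6]
opening: 0.0412
```

```bash
python3 - <<'E'
from h import *
np.set_printoptions(precision=4,suppress=True)
o,im,Tc=wrist("w6"); print(o["time"],o["tool_pos"],o["tool_rot"],o["contact_force"],o["opening"])
v=cv2.resize(im[80:280,200:440],None,fx=3,fy=3,interpolation=cv2.INTER_CUBIC); cv2.imwrite("pics/w6c.png",v)
for c in("scene","side"):
    cv2.imwrite(f"pics/{c}6.png",robot.read_camera(c))
    for q in("cam",):
      for x in robot.regions_of(c,q)[:1]:
        p=np.argwhere(x["pixels"])[:,::-1]; print(c,q,x["score"],x["xy"],p.min(0),p.max(0))
    print("model knob top",proj(c,[[.5161,.1340,.077],[.5161,.134,.047]]))
E
```

```text
19.9 [0.5411 0.1956 0.1391] [ 3.1369 -0.003   1.2253] [ 0.1076  0.2698 -0.5911] 0.04121294736210257
scene cam 0.72 [441.5, 227.2] [428 213] [454 244]
model knob top [[444.134  215.2847]
 [441.9967 228.2651]]
side cam 0.55 [355.3, 288.6] [342 264] [373 308]
model knob top [[356.5383 273.1098]
 [355.4349 289.3813]]
```

View pics/w6c.png

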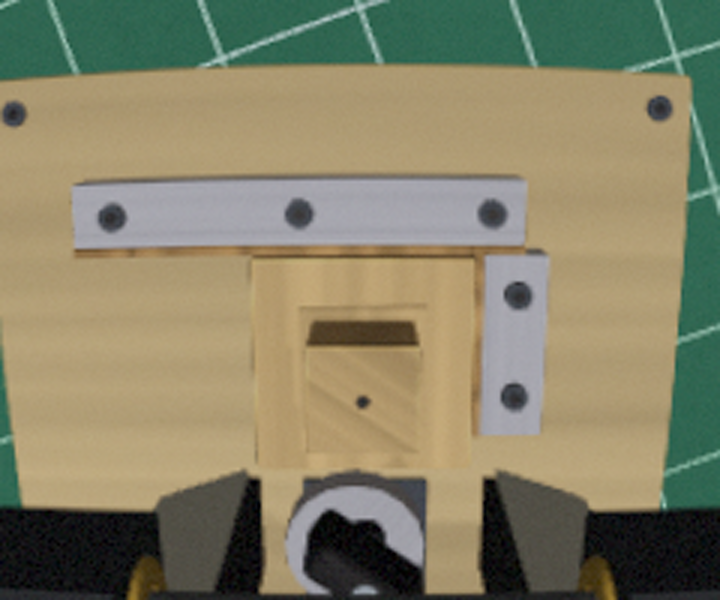

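Plinth home against both bars in this view (foot edges at crop rows 257 / column 475 touching the cork). The knob bar looks already turned somewhat clockwise; look from above it.

carry_out(
  series=[
    {"jaw":40,"travel":[-0.5,0,-0.3],"twist":-1},
    {"jaw":40,"travel":[-0.5,0,-0.2],"twist":0},
    {"jaw":40,"travel":[-0.5,0,0],"twist":0},
    {"jaw":40,"travel":[0,0,0],"twist":0},
    {"jaw":40,"travel":[0,0,0],"twist":0},
  ],
)

```text
time: 20.78
tool_pos: [0.5149, 0.109, 0.166]
tool_rot: [-3.141, 0.0, 1.33]
contact_force: [-0.3, -0.1, 0.9]
opening: 0.0366
```

```bash
python3 - <<'E'
from h import *
np.set_printoptions(precision=4,suppress=True)
o,im,Tc=wrist("w7"); print(o["time"],o["tool_pos"],o["tool_rot"],o["contact_force"],o["opening"],o["qpos"])
yaw=-.344; c,s=np.cos(yaw),np.sin(yaw)
P=np.array([.5371,.1926])+.0622*np.array([s,-c]); print(P, wproj([[*P,.077],[*P,.04]],Tc))
q=wproj([[*P,.077]],Tc)[0].astype(int)
cv2.imwrite("pics/w7c.png",cv2.resize(im[q[1]-60:q[1]+60,q[0]-80:q[0]+80],None,fx=5,fy=5,interpolation=cv2.INTER_CUBIC)); print(q)
E
```

```text
20.775 [0.5149 0.109  0.166 ] [-3.1406  0.0001  1.3296] [-0.3393 -0.1155  0.9355] 0.036589871471647384 [0.0628 0.3752 1.5741 0.0003 1.1932 0.304 ]
[0.5161 0.134 ] [[319.3815 173.3404]
 [319.8694 166.1876]]
[319 173]
```

View pics/w7c.png

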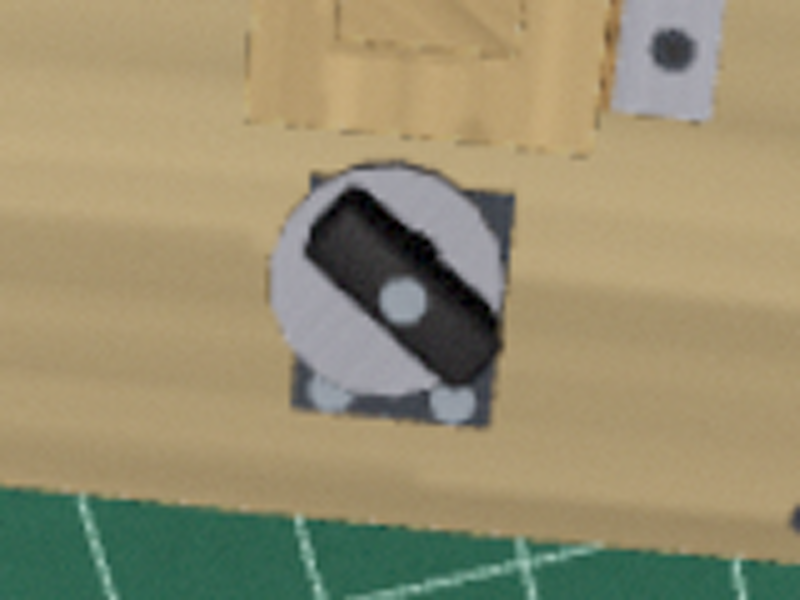

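Knob viewed from above: top dot at crop (403,300), bar's top-face edge (308,255)→(450,385), i.e. turned ~42° in the picture; disc edge (390,163) is short of the plinth foot (row ~140).

```bash
python3 - <<'E'
from h import *
np.set_printoptions(precision=4,suppress=True)
Tc=np.load("pics/w7.npy"); o=robot.observe(); T=tool(o)
w=lambda q:watz((q[0]/5-.4+239,q[1]/5-.4+113),.077,Tc)
d=w((450,385))-w((308,255)); d2=w((403,300)); b=np.arctan2(d[1],d[0])
print("pivot",d2,"bar",b,"cam angle",-.344-b,"target yaw",b+np.pi, "twist units",-(b+np.pi-o["tool_rot"][2])/np.deg2rad(6))
print("tool shift units",(T[:3,:3].T@(np.array([d2[0],d2[1],.05])-T[:3,3]))/.06)
yaw=-.344; c,s=np.cos(yaw),np.sin(yaw); print(np.array([[c,s],[-s,c]])@(d2[:2]-[.5371,.1926]))
E
```

```text
pivot [0.5161 0.1347 0.077 ] bar -0.9978289261692362 cam angle 0.6538289261692363 target yaw 2.143763727420557 twist units -7.768985448173506
tool shift units [ 0.4165 -0.0798  1.9343]
[-0.0002 -0.0615]
```

carry_out(
  series=[
    {"jaw":38,"travel":[0.21,-0.04,0],"twist":0},
    {"jaw":38,"travel":[0.21,-0.04,0],"twist":0},
    {"jaw":38,"travel":[0,0,0],"twist":-1},
    {"jaw":38,"travel":[0,0,0],"twist":-1},
    {"jaw":38,"travel":[0,0,0],"twist":-1},
    {"jaw":38,"travel":[0,0,0],"twist":-1},
    {"jaw":38,"travel":[0,0,0],"twist":-1},
    {"jaw":38,"travel":[0,0,0],"twist":-1},
  ],
)

```text
time: 21.82
tool_pos: [0.5163, 0.1357, 0.1665]
tool_rot: [3.142, -0.0, 1.963]
contact_force: [-0.4, -0.1, 0.0]
opening: 0.0348
```

carry_out(
  series=[
    {"jaw":38,"travel":[0,0,0.2],"twist":-1},
    {"jaw":38,"travel":[0,0,0.2],"twist":-0.77},
    {"jaw":38,"travel":[0,0,0],"twist":0},
    {"jaw":38,"travel":[0,0,0],"twist":0},
  ],
)

```text
time: 22.32
tool_pos: [0.5166, 0.135, 0.143]
tool_rot: [3.141, 0.0, 2.143]
contact_force: [-0.8, -0.8, -0.0]
opening: 0.035
```

```bash
python3 - <<'E'
from h import *
np.set_printoptions(precision=4,suppress=True)
o=robot.observe(); T=tool(o); print(o["time"],o["tool_pos"],o["tool_rot"],o["torque"],o["qpos"])
print((T[:3,:3].T@(np.array([.5161,.1347,.05])-T[:3,3]))/.06)
E
```

```text
22.325 [0.5166 0.135  0.143 ] [3.1411 0.0003 2.1428] [ 0.0885 -0.131   0.0078] [ 0.1121  0.4106  1.5876 -0.      1.1428 -0.4599]
[ 0.0005 -0.0101  1.5497]
```

carry_out(
  series=[
    {"jaw":38,"travel":[0,-0.01,0.5],"twist":0},
    {"jaw":38,"travel":[0,0,0.5],"twist":0},
    {"jaw":38,"travel":[0,0,0.3],"twist":0},
    {"jaw":38,"travel":[0,0,0.2],"twist":0},
    {"jaw":38,"travel":[0,0,0.05],"twist":0},
    {"jaw":38,"travel":[0,0,0],"twist":0},
  ],
)

```text
time: 23.08
tool_pos: [0.5163, 0.1341, 0.0501]
tool_rot: [3.141, 0.001, 2.143]
contact_force: [-1.0, -0.1, 1.2]
opening: 0.0352
```

carry_out(
  series=[
    {"jaw":5,"travel":[0,0,0],"twist":0},
    {"jaw":5,"travel":[0,0,0],"twist":0},
    {"jaw":5,"travel":[0,0,0],"twist":0},
    {"jaw":5,"travel":[0,0,0],"twist":0},
    {"jaw":5,"travel":[0,0,0],"twist":0},
  ],
  squeeze=40,
)

```text
time: 23.7
tool_pos: [0.5166, 0.1343, 0.0501]
tool_rot: [3.14, 0.001, 2.144]
contact_force: [2.0, 3.5, 2.1]
opening: 0.013
```

```bash
cat > t.py <<'E'
from h import *
np.set_printoptions(precision=3,suppress=True)
o=robot.observe(); print(o["time"],o["tool_pos"],o["tool_rot"],"F",o["contact_force"],"M",o["torque"],o["opening"])
E
python3 t.py
```

```text
23.7 [0.517 0.134 0.05 ] [3.14  0.001 2.144] F [1.991 3.478 2.053] M [ 0.472 -0.634  0.044] 0.013022844676388303
```

carry_out(
  series=[
    {"jaw":5,"travel":[0,0,0],"twist":0.8},
    {"jaw":5,"travel":[0,0,0],"twist":0.8},
    {"jaw":5,"travel":[0,0,0],"twist":0.8},
    {"jaw":5,"travel":[0,0,0],"twist":0.8},
    {"jaw":5,"travel":[0,0,0],"twist":0.8},
    {"jaw":5,"travel":[0,0,0],"twist":0},
  ],
)

```text
time: 24.45
tool_pos: [0.5169, 0.1344, 0.0501]
tool_rot: [3.139, -0.0, 1.725]
contact_force: [4.9, 3.4, 2.6]
opening: 0.0133
```

```bash
python3 t.py
```

```text
24.45 [0.517 0.134 0.05 ] [ 3.139 -0.     1.725] F [4.909 3.375 2.63 ] M [ 0.601 -0.783 -0.019] 0.013336047500587617
```

carry_out(
  series=[
    {"jaw":5,"travel":[0,0,0],"twist":0.8},
    {"jaw":5,"travel":[0,0,0],"twist":0.8},
    {"jaw":5,"travel":[0,0,0],"twist":0.8},
    {"jaw":5,"travel":[0,0,0],"twist":0.8},
    {"jaw":5,"travel":[0,0,0],"twist":0.8},
    {"jaw":5,"travel":[0,0,0],"twist":0},
  ],
)

```text
time: 25.2
tool_pos: [0.5171, 0.1343, 0.0501]
tool_rot: [3.139, -0.001, 1.307]
contact_force: [5.5, 4.0, -0.0]
opening: 0.0129
```

```bash
python3 t.py
```

```text
25.2 [0.517 0.134 0.05 ] [ 3.139 -0.001  1.307] F [ 5.477  4.048 -0.021] M [ 0.576 -0.888  0.006] 0.012882759698008617
```

carry_out(
  series=[
    {"jaw":5,"travel":[0.012,0.012,0],"twist":0},
    {"jaw":5,"travel":[0,0,0],"twist":0.7},
    {"jaw":5,"travel":[0,0,0],"twist":0.7},
    {"jaw":5,"travel":[0,0,0],"twist":0.6},
    {"jaw":5,"travel":[0,0,0],"twist":0},
  ],
)

```text
time: 25.82
tool_pos: [0.5173, 0.1343, 0.05]
tool_rot: [3.14, -0.0, 1.098]
contact_force: [3.1, 0.9, 5.1]
opening: 0.0129
```

```bash
python3 t.py
```

```text
25.825 [0.517 0.134 0.05 ] [ 3.14  -0.     1.098] F [3.089 0.945 5.069] M [ 0.203 -0.602  0.   ] 0.012871574362514248
```

carry_out(
  series=[
    {"jaw":5,"travel":[0,0,0],"twist":0.5},
    {"jaw":5,"travel":[0,0,0],"twist":0},
  ],
)

```text
time: 26.08
tool_pos: [0.5173, 0.1344, 0.05]
tool_rot: [3.14, -0.0, 1.046]
contact_force: [3.3, 0.3, 4.9]
opening: 0.013
```

```bash
python3 t.py
```

```text
26.075 [0.517 0.134 0.05 ] [ 3.14  -0.     1.046] F [3.324 0.282 4.908] M [ 0.094 -0.671  0.009] 0.012976122586644287
```

carry_out(
  series=[
    {"jaw":5,"travel":[0,0,0],"twist":0.5},
    {"jaw":5,"travel":[0,0,0],"twist":0},
  ],
)

```text
time: 26.32
tool_pos: [0.5173, 0.1344, 0.05]
tool_rot: [3.14, -0.001, 0.994]
contact_force: [3.2, 0.8, 4.7]
opening: 0.0133
```

```bash
python3 t.py
```

```text
26.325 [0.517 0.134 0.05 ] [ 3.14  -0.001  0.994] F [3.181 0.78  4.732] M [ 0.03  -0.689 -0.049] 0.01328749583704707
```

```bash
cat > t.py <<'E'
from h import *
np.set_printoptions(precision=3,suppress=True)
L=[]
for i in range(5):
    o=robot.observe(); L.append([*o["contact_force"],*o["torque"],o["tool_rot"][2]]); robot.read_camera("wrist")
L=np.array(L); print(o["time"],"F",L[:,:3].mean(0),"Mz",L[:,5].mean(),"+-",L[:,5].std(),"yaw",L[:,6].mean(),"cam",.654+2.144-L[:,6].mean())
E
python3 t.py
```

```text
26.525 F [3.37  0.401 4.969] Mz 0.013195894770956135 +- 0.034570025404934215 yaw 0.9940030311073732 cam 1.8039969688926267
```

carry_out(
  series=[
    {"jaw":5,"travel":[0,0,0],"twist":0.5},
    {"jaw":5,"travel":[0,0,0],"twist":0},
  ],
)

```text
time: 26.82
tool_pos: [0.5173, 0.1343, 0.05]
tool_rot: [3.14, -0.001, 0.941]
contact_force: [3.0, 0.8, 4.6]
opening: 0.0129
```

```bash
python3 t.py
```

```text
27.025 F [3.457 0.289 4.641] Mz 0.030826792546568012 +- 0.03598469471823928 yaw 0.9416297583607184 cam 1.8563702416392815
```

carry_out(
  series=[
    {"jaw":5,"travel":[0,0,0],"twist":0.5},
    {"jaw":5,"travel":[0,0,0],"twist":0},
  ],
)

```text
time: 27.32
tool_pos: [0.5172, 0.1343, 0.05]
tool_rot: [3.14, -0.0, 0.889]
contact_force: [3.4, 0.2, 4.8]
opening: 0.0128
```

```bash
python3 t.py
```

```text
27.525 F [3.58  0.017 5.106] Mz 0.15395155117479623 +- 0.03722149186336668 yaw 0.8896810233205388 cam 1.9083189766794613
```

carry_out(
  series=[
    {"jaw":5,"travel":[0,0,0],"twist":0.4},
    {"jaw":5,"travel":[0,0,0],"twist":0},
  ],
)

```text
time: 27.82
tool_pos: [0.5173, 0.1343, 0.05]
tool_rot: [3.14, -0.0, 0.848]
contact_force: [3.2, -0.1, 4.7]
opening: 0.0131
```

```bash
python3 t.py
```

```text
28.025 F [3.232 0.005 5.258] Mz 0.24289909431105153 +- 0.013959377688112064 yaw 0.8480710008659882 cam 1.9499289991340119
```

carry_out(
  series=[
    {"jaw":5,"travel":[0,0,0],"twist":0.2},
    {"jaw":5,"travel":[0,0,0],"twist":0},
  ],
)

```text
time: 28.32
tool_pos: [0.5173, 0.1342, 0.05]
tool_rot: [3.14, -0.0, 0.827]
contact_force: [4.3, 0.8, 5.4]
opening: 0.0129
```

```bash
python3 t.py
```

```text
28.525 F [ 3.767 -0.023  5.42 ] Mz 0.2633053092599744 +- 0.02927184918605191 yaw 0.82729092284074 cam 1.9707090771592601
```

carry_out(
  series=[
    {"jaw":25,"travel":[0,0,0],"twist":0},
    {"jaw":36,"travel":[0,0,0],"twist":0},
    {"jaw":36,"travel":[0,0,0],"twist":0},
    {"jaw":36,"travel":[0,0,0],"twist":0},
  ],
)

```text
time: 29.08
tool_pos: [0.5162, 0.1345, 0.0493]
tool_rot: [-3.141, 0.001, 0.824]
contact_force: [0.2, -0.3, 0.6]
opening: 0.0328
```

carry_out(
  series=[
    {"jaw":36,"travel":[0,0,-0.3],"twist":0},
    {"jaw":36,"travel":[0,0,-0.6],"twist":0},
    {"jaw":36,"travel":[0,0,-0.6],"twist":0},
    {"jaw":36,"travel":[-0.6,0,-0.3],"twist":0},
    {"jaw":36,"travel":[0,0,0],"twist":0},
    {"jaw":36,"travel":[0,0,0],"twist":0},
  ],
)

```text
time: 29.82
tool_pos: [0.4923, 0.1082, 0.1573]
tool_rot: [-3.141, 0.0, 0.824]
contact_force: [-0.6, -1.0, 0.3]
opening: 0.0329
```

```bash
python3 - <<'E'
from h import *
np.set_printoptions(precision=4,suppress=True)
o,im,Tc=wrist("w8"); print(o["time"],o["tool_pos"],o["contact_force"],o["opening"])
cv2.imwrite("pics/w8c.png",cv2.resize(im[60:260,190:450],None,fx=3,fy=3,interpolation=cv2.INTER_CUBIC))
r=robot.regions_of("wrist","plinth")[0]; x,f=fit_plinth(r["pixels"],lambda W:wproj(W,Tc),.018,(.537,.193))
yaw=-.344; c,s=np.cos(yaw),np.sin(yaw); print(r["score"],f,"yaw err",(x[2]-yaw+.785)%1.5708-.785,"xy",np.array([[c,s],[-s,c]])@(x[:2]-[.5371,.1926]))
E
```

```text
29.825 [0.4923 0.1082 0.1573] [-0.6384 -1.0122  0.2618] 0.03293624040890569
0.66 0.022534347399411188 yaw err -0.0007769520494905757 xy [-0.0006  0.0005]
```

View pics/w8c.png

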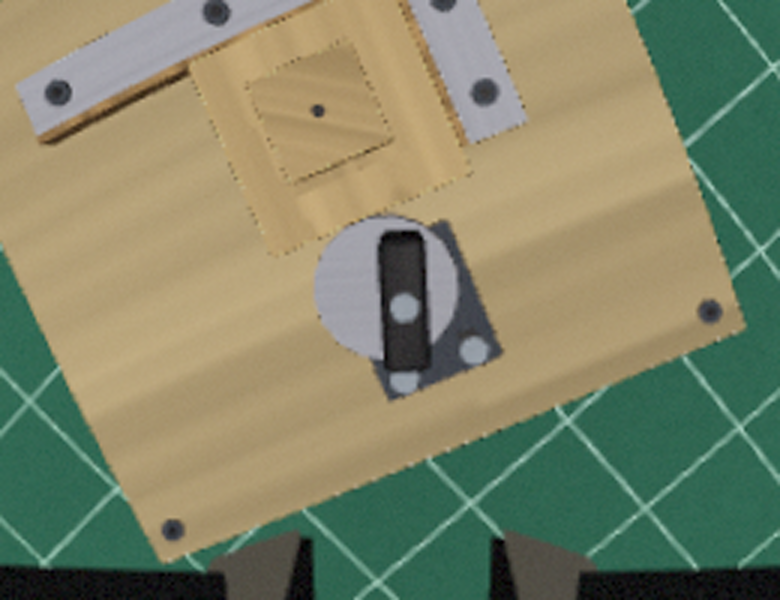

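The disc bears on the foot at crop (385,215), the foot sits against both bars, and the gripper is clear.

```bash
python3 -c "
from cell import robot
print(robot.hand_in())"
```

```text
the job is handed in; nothing more can be done
None
```

I set the plinth on the board, pushed it home against both bars and clamped it. I handed the job in at about 30 s of the 70 s allowed; `hand_in` gave no verdict.

**Placing:** My first slide into the corner stuck on friction and left a gap of about 2 mm to the fence. I let go, re-gripped, lifted the plinth 0.6 mm and moved it in until it touched both bars. The wrist forces I read stayed at about 17 N or below.

**Clamping:** The clamp was already turned to about 0.65 rad when I reached it, not 0. I turned it clockwise to about 1.97 rad. The disc touched at about 1.87 rad, and I stopped at a turning torque of about 0.26 N m. That works out to roughly 11 N on the plinth; I had no direct reading of the disc force, and none after letting go.

**Last checks:**
- **Plinth position:** the picture fit put it 0.6 mm and 0.5 mm from home with a yaw error under 0.1°. That is measured against my own camera estimate of the seat.
- **Clamp and gripper:** the last picture showed the disc against the foot and the gripper clear, with about 1 N (noise level) on the wrist.
- **Other things on the mat:** I did not measure them again at the end. I planned the moves to stay clear of them and felt no contact.

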